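# Pack the dissection kit tray and lock it to its dock

### The job

Get the dissecting kit ready beside the microscopes: the forceps already lie in the tray lane next to the lock, so lay the green probe in the middle lane and the yellow spatula in the last lane, flat and lengthwise, either way round. Then slide the tray along its rails until it meets the sprung buffers with its headed stud inside the cam lock, and turn the lock clockwise by its wing until it draws the tray tight against the stops. Leave the dish, jar, slide box and water bottle where they stand.

Things in the scene. Friction and masses are not known exactly. Their poses are not given: they have to be found in the camera images.
- dock: Fixed aluminium dock: base plate 190 (x) x 315 (y) x 10 mm, y -165 to +150; origin on the table, z up. Two grey rails (inner faces x = +-76.5, 12 wide, y -160 to +65, top 26 mm above the table) guide the tray along y with 1.5 mm play each side. Cam lock on a blue bed at the +y end, its axis crossing the stud's line at (0, 106, 50) mm.
- stops (a point): Middle of the dock's stop face (dock 0, +70, 19.5 mm), axes as the dock's. Steel stops either side, top 36 mm above the table; the stud passes between. Two black sprung buffers (8 mm rods at x = +-34 mm) stand 8 mm out of the face towards -y; they push back with 2 N at first touch, 7 N fully pressed.
- tray: Loose white kit tray, about 0.7 kg, 150 (x) x 166 (y) mm, lying on the dock base; origin centre of its underside, axes as the dock's (+y towards the lock). Tight when its origin is at dock y = -13 mm, meets the buffers at -21; starts at -38 to -68. The cam catches the stud head if it is above -25. Floor 5 mm thick, outer walls 10 mm above the floor, 8 thick at the y ends, 5 at the x sides.
- lane_mid (a point): Centre of the tray's middle lane, on its floor (tray 0, 0, 5 mm). Lanes run along tray x, 140 mm long inside; 4 mm wide ribs at tray y = +-24 mm, 6 mm above the floor, part the three lanes.
- lane_last (a point): Centre of the tray's last lane, farthest from the lock, on its floor (tray 0, -48, 5 mm); from the rib to the end wall 49 mm wide, y -75 to -26. The lane next to the lock is the same at tray y = +48.
- push_tab (a point): Middle of the outer (-y) face of the blue push tab at the tray's -y end (tray 0, -83, 28.5 mm), axes as the tray's: tab 44 wide (x), 8 thick (y), 27 high, top 42 mm over the tray's underside. Push it towards +y.
- stud_head (a point): Centre of the steel stud's head (tray 0, 110, 40 mm), 18 mm across, 6 thick along y; its 7 mm neck runs along y from a white tab (26 wide, top 50 mm over the tray's underside) at the tray's +y end.
- cam (a joint): Cam lock's turn in rad, 0 (open) to 2.4 (end stop), growing clockwise looking down on the wing. Starts at 0 to 0.3, open for the stud. From about 0.8 to 2.1 its orange curved slot draws the head in; from 2.1 to 2.4 it holds the tray tight, the red end of the wing then pointing at the tray (at 2.25 exactly). Stays where left; friction 0.1 N m, drawing takes up to about 0.4.
- cam_grip (a point): Middle of the cam lock's black wing, on its turning axis, 27 mm above the stud's line. z: the axis, outwards, leaning 34 degrees from vertical towards dock -x (the robot's side); x: along the wing to its red end; turns with the cam. Wing 50 long (x), 12 thick (y), 26 high (z -13 to +13); under it, at z = -13, a clear round cover 59 mm across.
- probe: Loose dissecting probe, 118 mm long along its x, 40 g: green handle 12 wide x 14 mm high from x = -59 to +21, then a thin steel needle to +59. Origin at half length on the underside; pick up across the handle at the origin.
- spatula: Loose spatula, 118 mm long along its x, 40 g: yellow handle 12 wide x 14 mm high from x = -59 to +21, then a flat steel blade 14 wide to +59. Origin at half length on the underside; pick up across the handle at the origin.
- forceps: Loose steel forceps, 118 mm long along x, 13 wide, 12 high, already in the lane next to the lock (tray y = +48); to stay there. Origin at half length on the underside.
- dish: Bystander: covered glass dish, 92 mm across, 19 high; origin centre of underside.
- jar: Bystander: amber specimen jar, 56 mm across, 70 high; origin centre of underside.
- slidebox: Bystander: white slide box 60 x 110 x 35 mm high; origin centre of underside.
- water: Bystander: clear water bottle with blue cap, 64 mm across, 170 high; origin centre of underside.
Mind the look-alikes: they are no part of the job. Of the things like the spatula, leave any that is blue or orange; of the rest the larger one is meant.

How it is judged:
By the outcome, as a careful person would: the job done as asked, in the order asked, and still so for the second after the job is handed in, with the robot touching nothing.
It also fails if it takes over 72 s, if anything falls off the work surface, if the arm or the gripper's body presses on something with over 40 N, if the wrist force passes 120 N, or if a joint passes its speed limit or range.

### The arm

A 7-joint arm with a two-finger parallel gripper is mounted at the origin on the work surface. World frame = base frame: x ahead of the robot, y to its left, z up, the work surface at z = 0. Lengths are in m, angles in rad, forces in N, time in s.
With the tool pointing down it reaches from about 0.375 to 0.925 m from the base axis. Payload 3.1 kg.
Tool frame: the origin (TCP) lies between the finger pads; the fingertips stand 19 mm ahead of it and the grasp point (between the pads) is the TCP; z points along the fingers, y is the line along which they close (so a half turn about z gives the same grasp; the last joint's range is limited). The gripper opens to 85 mm and grips with 20 to 120 N. Pads are 22 mm wide; open, the fingers measure 114 mm over their backs; the gripper's body (76 mm by 85 mm) begins 54 mm behind the grasp point. The pads swing forward as they close: fully open they stand 13 mm farther back than shut.
Start: joints at [1.228, 0.383, 0.044, 1.598, -0.018, 1.161, -0.05], TCP at [0.158, -0.631, 0.25] pointing down, gripper open.
Joint ranges: [-2.61, 2.61], [-0.41, 2.15], [-1.48, 1.57], [0, 2.5], [-1.57, 4.71], [0.05, 1.97], [-2.85, 2.85]. Speed limits (rad/s): [2.79, 2.79, 3.14, 3.14, 3.14, 3.14, 3.14].

### API

Orientations are given as a unit quaternion [x, y, z, w].
In Python, from bench import move_ptp, movel, move_j, move_gripper, pause, inverse_kinematics, read_camera, camera_params, MotionError, sign_off, look_for, tip_of, read_time_s, read_qpos, read_joint_vel, read_effort, read_eef_pos, read_tcp_rot, read_ft_force, read_ft_torque, read_finger_gap, read_grasp_force gives the robot as it stands. Calls block until the motion is done:
- move_ptp(position, orientation): joint-space move of the TCP to a pose.
- movel(position, orientation=None, speed=0.15): straight line of the TCP; orientation=None keeps the orientation; speed is the mean speed in m/s.
- move_j(angles): joint-space move.
- move_gripper(opening, effort=None): finger opening in m; effort is the grip in N (None keeps the last); returns when the fingers have stopped.
- pause(seconds).
- inverse_kinematics(position, orientation): joint angles nearest the present ones, or None.
- read_camera(name): name is "scene" or "top" or "wrist"; returns the picture (480x640x3 uint8, red, green, blue); there is no depth.
- camera_params(name): a dict with "K" (3x3 intrinsics, pixels), "camera_from_world" (4x4, takes a point from world to camera coordinates). Camera axes: x right, y down, z forward; pixel columns grow to the right and rows downward; lengths in m; the calibration is good to about 2 mm. A picture is of the moment at which its call begins: read the wrist's pose just before it. camera_params takes no time and is no camera call; for the wrist camera it gives the pose at the moment of the call.
A pose or a line that the arm cannot do raises MotionError and nothing moves.
- sign_off(): hands the job in; it is judged then, once.
Trained networks look in the newest picture that a camera, given by its name, has taken for a name from the list of things; names that differ only in an ending like _2 or _b are one class to them, and where a whole thing is asked for, a point or a joint stands for the part that bears it (a point fixed in the world has none). Each returns a list of dicts, best first, with "confidence" (0 to 1); they miss things now and then, are a little off and sometimes report something else, mostly with a low value. They report only what shows in the picture. A call takes as long as a camera call. They do not tell look-alikes from the thing itself.
- look_for(camera, name): "at" ([column, row] in pixels, amid what is visible of it).
- tip_of(camera, name): "at" ([column, row] in pixels: a listed point, or the origin of a listed thing).
Readings, each from a call of its own:
- read_time_s(): time.
- read_qpos(): joint angles.
- read_joint_vel(): joint speeds.
- read_effort(): joint torques, N m.
- read_eef_pos(): TCP position.
- read_tcp_rot(): TCP orientation.
- read_ft_force(): force on the tool from outside, world axes, zero at the start.
- read_ft_torque(): the same for the moment, N m.
- read_finger_gap(): finger opening in m.
- read_grasp_force(): force on a finger pad.
Only numpy, scipy, OpenCV 4.12 (cv2) and the standard library are available. Lean on these libraries where they do the work, as an engineer would, in place of code of your own. Each camera call takes 0.05 s, during which the arm holds its last target. There are 200 camera calls.

## Working session

There is one attempt and no reset: what is moved stays moved. The work goes in short steps, each a Python script; the robot and the scene stay as the last script left them, time stands still between calls to the robot, and variables do not carry over. Pictures are saved under pics/ and viewed, at most 10 in all, crops included, and the job is handed in when it is done.

```bash
mkdir -p pics; cat > h.py <<'E'
from bench import *
import numpy as np, cv2
from scipy.spatial.transform import Rotation as R
def save(cam,fn):
    im=read_camera(cam); cv2.imwrite('pics/'+fn,cv2.cvtColor(im,cv2.COLOR_RGB2BGR)); return im
def ray(P,px):
    K=np.array(P["K"]);T=np.array(P["camera_from_world"])
    d=T[:3,:3].T@np.linalg.solve(K,[px[0],px[1],1]); return -T[:3,:3].T@T[:3,3],d
def at_z(P,px,z):
    o,d=ray(P,px); return o+d*(z-o[2])/d[2]
def proj(P,p):
    T=np.array(P["camera_from_world"]);q=np.array(P["K"])@(T[:3,:3]@np.array(p)+T[:3,3]); return q[:2]/q[2]
def tri(obs):
    A=np.zeros((3,3));b=np.zeros(3)
    for P,px in obs:
        o,d=ray(P,px);d=d/np.linalg.norm(d);M=np.eye(3)-np.outer(d,d);A+=M;b+=M@o
    return np.linalg.solve(A,b)
def down(yaw): # tool z down, tool y axis along direction yaw (world)
    y=np.array([np.cos(yaw),np.sin(yaw),0]);z=np.array([0,0,-1.]);return R.from_matrix(np.c_[np.cross(y,z),y,z]).as_quat()
E
cat > a.py <<'E'
from h import *
for c in("top","scene"):
    save(c,c+'0.png');P=camera_params(c)
    print(c,np.round(ray(P,(320,240))[0],3))
    for n in("dock","stops","tray","lane_mid","lane_last","push_tab","stud_head","cam_grip","probe","spatula","forceps"):
        print(n,[(np.round(d["at"],1).tolist(),round(d["confidence"],2),np.round(at_z(P,d["at"],0.015)[:2],3).tolist()) for d in tip_of(c,n)[:4]])
print(read_time_s())
E
python3 a.py
```

```text
top [0.39  0.005 1.001]
dock []
stops [([271.2, 194.3], 0.75, [0.623, 0.112])]
tray [([331.1, 184.9], 0.67, [0.642, -0.01]), ([372.1, 179.0], 0.25, [0.654, -0.093])]
lane_mid [([332.4, 181.5], 0.96, [0.649, -0.012])]
lane_last [([353.9, 184.2], 0.56, [0.644, -0.056])]
push_tab [([373.3, 178.8], 0.85, [0.655, -0.095]), ([185.4, 160.1], 0.24, [0.694, 0.288])]
stud_head [([278.1, 190.0], 0.75, [0.631, 0.098])]
cam_grip []
probe [([196.9, 224.7], 0.78, [0.56, 0.259])]
spatula [([466.4, 359.4], 0.88, [0.297, -0.27]), ([452.6, 279.0], 0.58, [0.451, -0.249]), ([375.8, 260.1], 0.55, [0.489, -0.098]), ([383.1, 318.3], 0.49, [0.375, -0.111])]
forceps [([310.8, 187.7], 0.65, [0.636, 0.032])]
scene [1.089 0.287 0.769]
dock [([308.5, 312.8], 0.83, [0.646, 0.051]), ([386.4, 257.8], 0.26, [0.472, 0.123])]
stops [([347.8, 316.1], 0.9, [0.621, 0.113])]
tray [([276.6, 297.9], 0.83, [0.644, -0.012])]
lane_mid [([275.6, 295.4], 0.83, [0.64, -0.016]), ([441.6, 331.4], 0.69, [0.577, 0.264])]
lane_last [([252.9, 286.0], 0.78, [0.641, -0.062])]
push_tab [([230.8, 271.9], 0.92, [0.632, -0.114])]
stud_head [([338.3, 306.2], 0.71, [0.61, 0.09])]
cam_grip [([372.6, 297.1], 0.95, [0.566, 0.135])]
probe [([276.9, 297.2], 0.71, [0.642, -0.012]), ([444.6, 327.8], 0.62, [0.568, 0.266]), ([277.8, 231.3], 0.3, [0.507, -0.088])]
spatula [([279.5, 231.1], 0.71, [0.505, -0.086]), ([276.7, 297.0], 0.7, [0.642, -0.013]), ([225.5, 192.5], 0.59, [0.462, -0.238]), ([253.4, 147.3], 0.58, [0.31, -0.264])]
forceps [([305.3, 303.2], 0.84, [0.631, 0.037])]
1.2
```

View pics/top0.png

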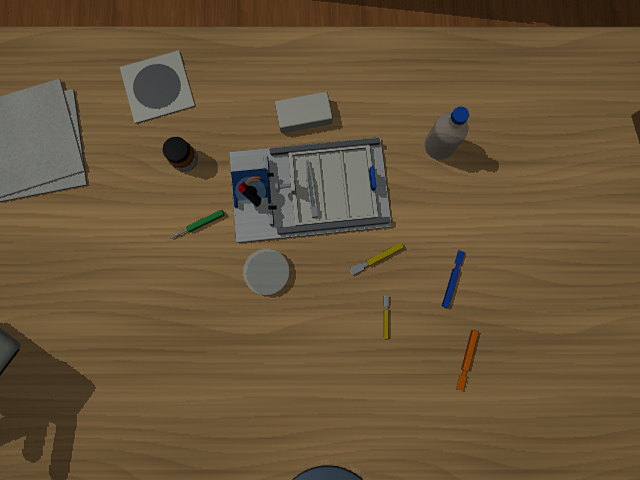

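View pics/scene0.png

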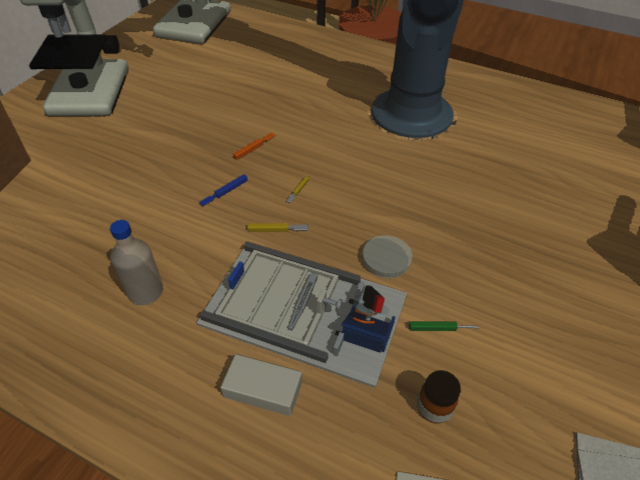

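The top view shows the large yellow spatula at about (377,259), its handle end at (404,246) and blade end at (352,271). The small yellow look-alike is at (387,318). The probe is at about (197,225), with its handle end at (224,213). The dock is at (312,190) with the lock to the left, and the tray's blue tab is at (373,178). The scene view agrees. The water bottle stands at (444,140) in the top view, well away from the tab.

```bash
cat > b.py <<'E'
from h import *
from scipy.optimize import least_squares
print(read_eef_pos(),R.from_quat(read_tcp_rot()).as_matrix().round(3).tolist(),read_ft_force(),read_finger_gap())
PT,PS=camera_params("top"),camera_params("scene")
D={'stops':(0,.07,.0195),'cam_grip':(-.0151,.106,.0724)}
T={'tray':(0,0,0),'lane_mid':(0,0,.005),'lane_last':(0,-.048,.005),'push_tab':(0,-.083,.0285),'stud_head':(0,.110,.040)}
obs=[(PT,'stops',(271.2,194.3)),(PT,'tray',(331.1,184.9)),(PT,'lane_mid',(332.4,181.5)),(PT,'lane_last',(353.9,184.2)),(PT,'push_tab',(373.3,178.8)),(PT,'stud_head',(278.1,190)),
(PS,'stops',(347.8,316.1)),(PS,'tray',(276.6,297.9)),(PS,'lane_mid',(275.6,295.4)),(PS,'lane_last',(252.9,286)),(PS,'push_tab',(230.8,271.9)),(PS,'stud_head',(338.3,306.2)),(PS,'cam_grip',(372.6,297.1))]
def w(v,n):
    p=np.array(D[n]) if n in D else np.array(T[n])+[0,v[3],.010]
    return R.from_euler('z',v[2]).apply(p)+[v[0],v[1],0]
f=lambda v:np.concatenate([proj(P,w(v,n))-px for P,n,px in obs])
s=least_squares(f,[.64,.04,.05,-.05],loss='soft_l1');print(s.x.round(4));print(f(s.x).reshape(-1,2).round(1).tolist())
im=cv2.imread('pics/top0.png')
for n,lo,hi in(('probe',(45,120,60),(85,255,255)),('spatula',(22,150,90),(34,255,255))):
    m=cv2.inRange(cv2.cvtColor(im,cv2.COLOR_BGR2HSV),lo,hi)
    k,l,st,c=cv2.connectedComponentsWithStats(m)
    for i in range(1,k):
        if st[i,4]>60:
            pts=np.argwhere(l==i)[:,::-1].astype(float)
            q=np.array([at_z(PT,p,.012)[:2] for p in pts]);mu=q.mean(0)
            e=np.linalg.eigh(np.cov((q-mu).T))[1][:,1];t=(q-mu)@e
            print(n,c[i].round(1),mu.round(4),'yaw',np.arctan2(e[1],e[0]).round(3),'len',np.ptp(t).round(3))
E
python3 b.py
```

```text
[ 0.15754618 -0.63062032  0.25027143] [[0.97, 0.242, -0.0], [0.242, -0.97, 0.0], [0.0, -0.0, -1.0]] [ 0.45770992 -0.26075241  0.15629293] 0.085217709444163
[ 0.6325  0.0435  0.1176 -0.0569]
[[-1.0, -1.3], [1.6, 2.0], [0.4, 4.8], [2.3, -0.6], [1.2, -0.2], [-0.9, -1.7], [-0.8, -0.1], [1.0, -0.4], [1.9, 0.5], [-0.6, 2.0], [2.0, 2.4], [-0.2, -3.6], [0.2, -0.2]]
probe [204.2 219.9] [0.5705 0.2458] yaw 2.031 len 0.078
spatula [384.7 253.4] [ 0.5026 -0.1164] yaw 2.055 len 0.079
spatula [385.5 323.9] [ 0.3642 -0.1154] yaw 3.126 len 0.056
```

```bash
cat >> h.py <<'E'
def best(p,yaw):
    o=[]
    for y in(yaw,yaw+np.pi):
        q=inverse_kinematics(list(p),list(down(y)))
        if q is not None:o.append((abs(q[6]),y))
    return down(min(o)[1])
E
python3 - <<'E'
from h import *
p=[.562,.262,.22];o=best(p,2.031-np.pi/2)
move_ptp(p,list(o));print(read_time_s(),read_eef_pos(),read_qpos())
P=camera_params("wrist");im=save("wrist","w1.png")
print(tip_of("wrist","probe"),P["camera_from_world"])
np.save('P1.npy',P,allow_pickle=True)
for d in tip_of("wrist","probe"):print(at_z(P,d["at"],.0))
print(proj(P,[.562,.263,0]))
E
```

```text
4.6167 [0.56263238 0.26082118 0.2197721 ] [ 0.27534636  0.57783966 -1.04182617  1.66379372  0.52850824  1.21139906
 -0.43073062]
[{'at': [318.6, 217.6], 'confidence': 0.77}] [[ 8.96699279e-01  4.42640158e-01 -3.05564682e-04 -6.20040751e-01]
 [ 4.24694087e-01 -8.60149192e-01  2.82450526e-01 -4.19590880e-02]
 [ 1.24761114e-01 -2.53402955e-01 -9.59281818e-01  3.44806281e-01]
 [ 0.00000000e+00  0.00000000e+00  0.00000000e+00  1.00000000e+00]]
[0.5636697  0.26261088 0.        ]
[317.14593975 216.42571548]
```

View pics/w1.png

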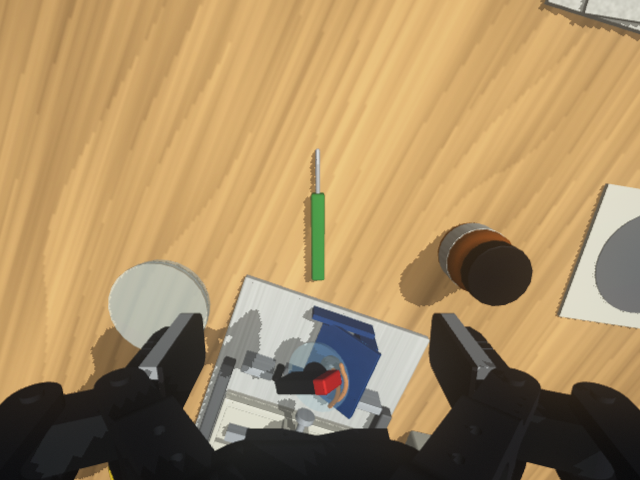

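The wrist view shows the probe lying vertically at about (318,217), and nothing is near the fingers. I'll grasp it, then hover over the tray to refine the dock and tray fit.

```bash
cat > c.py <<'E'
from h import *
p=np.array([.5635,.2625,0]);o=list(best([.5635,.2625,.1],2.031-np.pi/2))
move_gripper(.05,40)
movel([*p[:2],.08],o,.3);movel([*p[:2],.0255],o,.12)
move_gripper(0.0,40);print('gap',read_finger_gap(),read_grasp_force())
movel([*p[:2],.15],o,.3)
th=.1176
h=[.635,-.02,.24];o=list(best(h,th+np.pi/2));move_ptp(h,o)
print(read_time_s(),read_finger_gap(),read_qpos().round(2) if hasattr(read_qpos(),'round') else read_qpos())
P=camera_params("wrist");im=save("wrist","w2.png")
import pickle;D={}
for n in("stops","tray","lane_mid","lane_last","push_tab","stud_head","cam_grip","forceps"):
    D[n]=[(d["at"],d["confidence"]) for d in tip_of("wrist",n)[:2]];print(n,D[n])
pickle.dump((P,D),open('w2.pkl','wb'))
E
python3 c.py
```

```text
gap 0.010178170141311848 40.844988226890564
8.875 0.011107220385230149 [ 0.83  0.73 -1.28  1.6   0.71  1.35  1.15]
stops [([460.7, 228.7], 0.77)]
tray [([324.2, 226.2], 0.86)]
lane_mid [([324.6, 224.8], 0.89)]
lane_last []
push_tab [([229.8, 231.5], 0.87)]
stud_head [([457.1, 236.6], 0.88), ([370.3, 225.9], 0.34)]
cam_grip [([532.8, 226.8], 0.58)]
forceps [([371.8, 226.1], 0.65), ([324.7, 224.0], 0.65)]
```

View pics/w2.png

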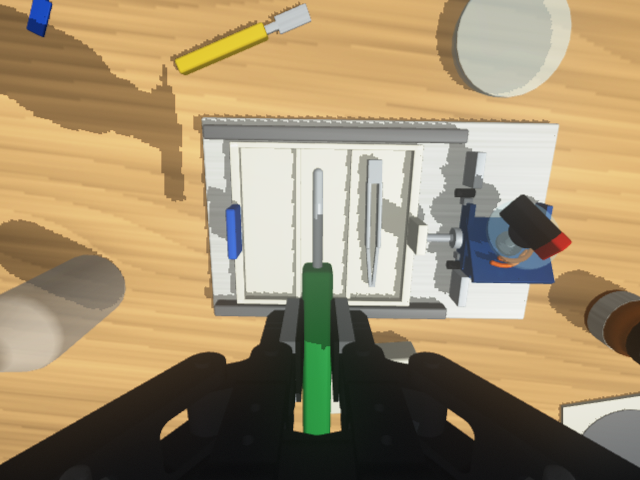

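The wrist view shows the probe held straight with its needle up at (318,170–265). The tray is at (325,225), the tab at (234,231), and the forceps are in their lane at (373,222). The stud is at (457,237) and the wing at (535,225). I'll refit with these pixels and lay the probe down.

```bash
cat > d.py <<'E'
exec(open('b.py').read().split("im=cv2")[0].replace("print(read_eef","#"))
import pickle;PW,DW=pickle.load(open('w2.pkl','rb'))
DW['tray']=[];
n0=len(obs)
for n,v in DW.items():
    if v and n!='forceps': obs.append((PW,n,v[0][0]))
s=least_squares(f,s.x,loss='soft_l1');v=s.x;print('fit',v.round(4));print([o[1] for o in obs[n0:]],f(v).reshape(-1,2).round(1)[n0:].tolist())
# plate -x edge check at z=.010
a,b=[at_z(PW,p,.010) for p in((203,122),(558,125))];e=b-a
print('edge yaw',np.arctan2(e[1],e[0])-np.pi/2,a,b, R.from_euler('z',v[2]).apply([[-.095,-.165,.01],[-.095,.150,.01]])+[v[0],v[1],0])
np.save('fit.npy',v)
E
python3 d.py
```

```text
[ 0.6325  0.0435  0.1176 -0.0569]
[[-1.0, -1.3], [1.6, 2.0], [0.4, 4.8], [2.3, -0.6], [1.2, -0.2], [-0.9, -1.7], [-0.8, -0.1], [1.0, -0.4], [1.9, 0.5], [-0.6, 2.0], [2.0, 2.4], [-0.2, -3.6], [0.2, -0.2]]
fit [ 0.6347  0.044   0.1062 -0.0549]
['stops', 'lane_mid', 'push_tab', 'stud_head', 'cam_grip'] [[-0.7, -0.4], [-0.7, 0.7], [-1.0, -1.1], [-1.7, -0.2], [0.5, -1.3]]
edge yaw 0.11128948123267102 [ 0.56232489 -0.12659407  0.01      ] [0.52783134 0.18206964 0.01      ] [[ 0.55768374 -0.13016354  0.01      ]
 [ 0.52430338  0.18306281  0.01      ]]
```

```bash
cat > e.py <<'E'
from h import *
v=np.load('fit.npy');v[0]=.636;v[2]=.108;np.save('fit.npy',v)
W=lambda x,y:R.from_euler('z',v[2]).apply([x,y,0])[:2]+v[:2]
c=W(0,v[3]);o=list(best([*c,.1],v[2]+np.pi/2))
movel([*c,.09],o,.3);movel([*c,.0415],o,.12);print(read_ft_force())
move_gripper(.024);movel([*c,.12],o,.3)
h=[.4937,-.0996,.2];o=list(best(h,2.055-np.pi/2));move_ptp(h,o);print(read_time_s())
P=camera_params("wrist");save("wrist","w3.png")
for d in tip_of("wrist","spatula"):print(d,at_z(P,d["at"],0))
save("top","t3.png")
E
python3 e.py
```

```text
Traceback (most recent call last):
  File "e.py", line 5, in <module>
    movel([*c,.09],o,.3);movel([*c,.0415],o,.12);print(read_ft_force())
    ~~~~~^^^^^^^^^^^^^^^
bench.MotionError: the arm cannot follow that straight line within its joint ranges
```

```bash
python3 - <<'E'
from h import *
v=np.load('fit.npy');W=lambda x,y:R.from_euler('z',v[2]).apply([x,y,0])[:2]+v[:2]
c=W(0,v[3]);print(c,read_eef_pos(),R.from_quat(read_tcp_rot()).as_matrix()[:,1],np.round(read_qpos(),2))
for k in(0,np.pi):
  for z in(.24,.15,.09,.0415):
    q=inverse_kinematics([*c,z],list(down(v[2]+np.pi/2+k)));print(k,z,None if q is None else np.round(q,2))
E
```

```text
[ 0.64191568 -0.01058717] [ 0.63500379 -0.01973283  0.24005476] [-1.17683648e-01  9.93051121e-01 -1.73886088e-04] [ 0.83  0.73 -1.28  1.6   0.71  1.35  1.15]
0 0.24 [ 0.81  0.74 -1.27  1.59  0.71  1.36  1.13]
0 0.15 [ 0.77  0.82 -1.18  1.66  0.8   1.23  1.08]
0 0.09 [ 0.74  0.88 -1.12  1.69  0.86  1.15  1.05]
0 0.0415 [ 0.71  0.93 -1.07  1.71  0.91  1.09  1.02]
3.141592653589793 0.24 [-0.73  0.52  0.93  1.66 -0.44  1.19 -1.16]
3.141592653589793 0.15 [-0.72  0.65  0.93  1.73 -0.59  1.06 -1.06]
3.141592653589793 0.09 [-0.72  0.75  0.92  1.76 -0.71  1.   -0.98]
3.141592653589793 0.0415 [-0.71  0.84  0.92  1.78 -0.82  0.95 -0.91]
```

```bash
cat >> h.py <<'E'
def best(p,yaw):
    q0=np.array(read_qpos());o=[]
    for y in(yaw,yaw+np.pi):
        q=inverse_kinematics(list(p),list(down(y)))
        if q is not None:o.append((np.abs(np.array(q)-q0).max(),y))
    return down(min(o)[1])
E
python3 e.py
```

```text
[ 0.12328946 -0.21358011  1.02000709]
12.025
{'at': [33.9, 287.1], 'confidence': 0.94} [ 0.29481228 -0.27060455  0.        ]
{'at': [319.1, 220.0], 'confidence': 0.88} [ 0.49374123 -0.09558235  0.        ]
{'at': [182.4, 177.3], 'confidence': 0.65} [ 0.37625522 -0.11670426  0.        ]
{'at': [201.1, 339.3], 'confidence': 0.6} [ 0.44912432 -0.24880992  0.        ]
```

View pics/w3.png

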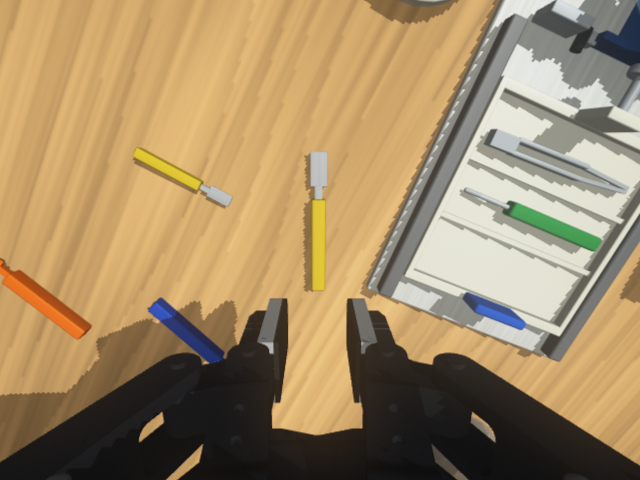

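The wrist view shows the probe lying flat in the middle lane at (553,225) and the forceps still in theirs. The yellow spatula is vertical at (319,220), centred between the fingers. I'll pick it up, lay it down, and check that the push pose is reachable.

```bash
cat > g.py <<'E'
from h import *
v=np.load('fit.npy');W=lambda x,y:R.from_euler('z',v[2]).apply([x,y,0])[:2]+v[:2]
p=[.4937,-.097];o=list(best([*p,.1],2.055-np.pi/2))
move_gripper(.04,40);movel([*p,.07],o,.3);movel([*p,.0255],o,.12)
move_gripper(0.,40);print('gap',read_finger_gap())
movel([*p,.15],o,.3)
c=W(0,v[3]-.046);o=list(best([*c,.15],v[2]+np.pi/2))
move_ptp([*c,.13],o);movel([*c,.0415],o,.12);print(read_ft_force())
move_gripper(.022);movel([*c,.16],o,.3)
save("top","t4.png");P=camera_params("top");PS=camera_params("scene");a=look_for("top","water");b=(read_camera("scene"),look_for("scene","water"))[1];print(a,b)
print('bottle mid',tri([(P,a[0]["at"]),(PS,b[0]["at"])]),'start',W(0,-.165))
for y in(v[3]-.083-.03,-.104-.011):
    q=inverse_kinematics([*W(0,y),.049],list(down(v[2])));print(y,q)
print(read_time_s())
E
python3 g.py
```

```text
gap 0.010636605650219424
[-1.34010857 -0.91873342  2.05024443]
[{'at': [460.8, 114.7], 'confidence': 0.61}] [{'at': [132.4, 265.2], 'confidence': 0.87}, {'at': [282.2, 299.9], 'confidence': 0.41}]
bottle mid [ 0.74739569 -0.23818267  0.0984427 ] start [ 0.65378538 -0.12006416]
-0.1678814292423705 [ 0.75473893  0.84216765 -0.88932925  1.64572987  0.74458059  1.02568371
 -0.27038308]
-0.11499999999999999 [ 0.69066778  0.82415908 -0.89397774  1.68118402  0.74179128  1.0101616
 -0.35653173]
17.325
```

```bash
cat > p.py <<'E'
from h import *
v=np.load('fit.npy');W=lambda x,y:R.from_euler('z',v[2]).apply([x,y,0])[:2]+v[:2]
n=np.array([-np.sin(v[2]),np.cos(v[2]),0]);o=list(down(v[2]))
y=v[3]-.083-.035
move_gripper(0.);move_ptp([*W(0,y),.17],o);movel([*W(0,y),.049],o,.2)
save("wrist","w5.png");f0=np.array(read_ft_force());L=[]
y1=-.104-.011-.012
movel([*W(0,y1),.049],o,.06);print('coarse',read_eef_pos(),np.dot(np.array(read_ft_force())-f0,n))
y=y1
while y<-.104-.011+.012:
    y+=.002;movel([*W(0,y),.049],o,.03);F=np.dot(np.array(read_ft_force())-f0,n);L.append((round(y,4),round(F,1)))
    if F<-7.5:break
print(L,read_time_s())
save("wrist","w6.png");PW=camera_params("wrist");import pickle
pickle.dump(PW,open('w6.pkl','wb'))
for q in("stud_head","stops","cam_grip","lane_mid"):print(q,[(d["at"],d["confidence"]) for d in tip_of("wrist",q)[:2]])
E
python3 p.py
```

```text
coarse [ 0.64989552 -0.08176263  0.04908157] -2.7142828213619166
[(-0.125, np.float64(-4.1)), (-0.123, np.float64(-5.4)), (-0.121, np.float64(-5.2)), (-0.119, np.float64(-4.5)), (-0.117, np.float64(-4.5)), (-0.115, np.float64(-3.9)), (-0.113, np.float64(-6.7)), (-0.111, np.float64(-7.8))] 22.5917
stud_head []
stops []
cam_grip []
lane_mid []
```

View pics/w6.png

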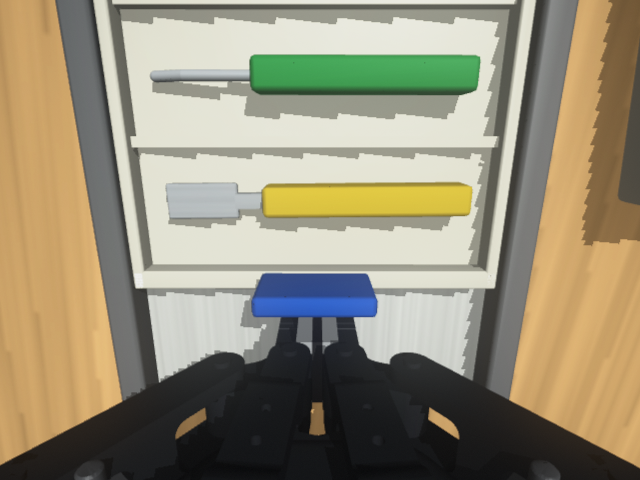

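The buffers were met: the force stepped from 3.9 to 7.8 N at the expected position. Both tools lie flat in their lanes (probe (315,75), spatula (318,200)). Next I'll back off and hover along the cam's axis.

```bash
cat >> h.py <<'E'
try:
    v=np.load('fit.npy');RD=R.from_euler('z',v[2]).as_matrix();OD=np.array([v[0],v[1],0])
except Exception: pass
AX=np.array([-np.sin(np.radians(34)),0,np.cos(np.radians(34))]);GP=np.array([-.0151,.106,.0724])
def wing(th): return R.from_rotvec(-(th-2.25)*AX).apply([0,-1.,0])
def cam_pose(th,k,d,dp=0): # tool x along k*wing, tool z=-axis, TCP d up the axis
    x=k*wing(th);z=-AX;M=RD@np.c_[x,np.cross(z,x),z]
    return list(RD@(GP+d*AX)+OD+dp),list(R.from_matrix(M).as_quat())
E
cat > k.py <<'E'
from h import *
e=np.array(read_eef_pos());n=RD[:,1];o=list(down(v[2]))
movel(list(e-.02*n),o,.1);movel(list(e-.02*n+[0,0,.15]),o,.3)
C=[]
for k in(1,-1):
    p,q=cam_pose(.15,k,.11);s=inverse_kinematics(p,q);print(k,None if s is None else np.round(s,2))
    if s is not None:C.append((abs(s[6]),k))
    for t in(.8,1.5,2.25):
        s=inverse_kinematics(*cam_pose(t,k,.009));print(k,t,None if s is None else np.round(s,2))
E
python3 k.py
```

```text
1 [-0.11  0.12 -0.32  2.28  0.89  0.27 -2.15]
1 0.8 [-0.58  0.38  0.22  2.21  1.68  0.08  2.65]
1 1.5 [-0.58  0.38  0.22  2.21  1.68  0.08  1.95]
1 2.25 [-0.58  0.38  0.22  2.21  1.68  0.08  1.2 ]
-1 [ 0.82  0.43 -1.35  2.24  1.35  0.58  0.71]
-1 0.8 [ 0.33  0.5  -0.79  2.17  1.64  0.45 -0.23]
-1 1.5 [ 0.09  0.42 -0.51  2.18  1.61  0.32 -0.98]
-1 2.25 [-0.57  0.38  0.21  2.21  1.67  0.08 -1.93]
```

```bash
cat > l.py <<'E'
from h import *
from scipy.optimize import least_squares
move_gripper(.04,60)
p,q=cam_pose(.15,-1,.11);move_ptp(p,q);print(read_time_s(),np.round(read_qpos(),2))
P=camera_params("wrist");im=save("wrist","w7.png")
g=tip_of("wrist","cam_grip");print(g)
def red(im):
    h=cv2.cvtColor(im,cv2.COLOR_RGB2HSV);m=cv2.inRange(h,(0,170,60),(6,255,255))|cv2.inRange(h,(174,170,60),(180,255,255))
    k,l,s,c=cv2.connectedComponentsWithStats(m);i=1+np.argmax(s[1:,4]);return c[i],s[i]
print('wrist red',red(im))
w=lambda pt:RD@pt+OD
for t in(0,.15,.3):print(t,proj(P,w(GP)),proj(P,w(GP+.013*AX)),proj(P,w(GP+.013*AX+.02*wing(t))),proj(P,w(GP+.02*wing(t))))
save("top","t7.png")
E
python3 l.py
```

```text
25.325 [ 0.82  0.43 -1.35  2.24  1.35  0.58  0.71]
[{'at': [322.4, 251.1], 'confidence': 0.59}]
wrist red (array([323.96564885, 287.8740458 ]), array([315, 279,  19,  17, 262], dtype=int32))
0 [319.44953616 252.53325434] [319.5576354  258.83865574] [324.46310825 289.2726693 ] [324.11175256 281.58474528]
0.15 [319.44953616 252.53325434] [319.5576354  258.83865574] [319.62750472 289.62603857] [319.51836761 281.92264092]
0.3 [319.44953616 252.53325434] [319.5576354  258.83865574] [314.79070649 289.30437387] [314.92377596 281.61537127]
```

View pics/w7.png

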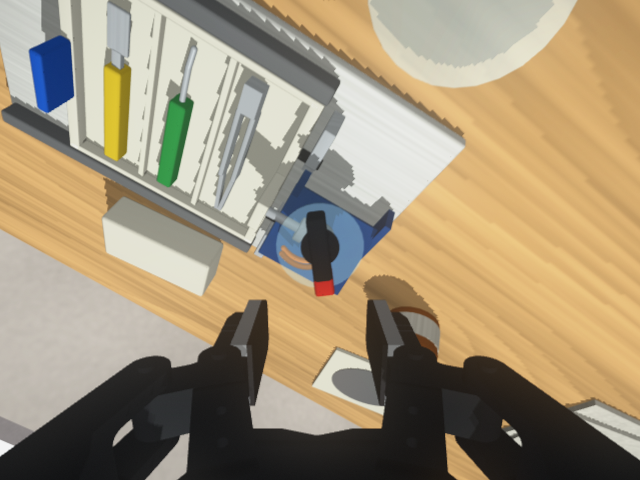

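The wrist view shows the wing running from (316,212) to its red end at (324,295), so its turn is about 0.05 rad. Its centre, (320,253), matches the model. The stud head is at the cam's mouth. I'll grip the wing and turn it.

```bash
cat > m.py <<'E'
from h import *
movel(*cam_pose(.05,-1,.05),.2);movel(*cam_pose(.05,-1,.010),.08)
print('pre',np.round(read_ft_force(),1),np.round(read_qpos(),2))
move_gripper(0.,80);print('gap',read_finger_gap(),np.round(read_ft_force(),1),np.round(read_ft_torque(),2))
th=.05
try:
    while th<2.27:
        th=min(th+.15,2.27)
        movel(*cam_pose(th,-1,.010),.05)
        F=np.array(read_ft_force());print(round(th,2),round(read_time_s(),1),np.round(F,0),round(float(np.dot(read_ft_torque(),RD@AX)),2),np.round(read_qpos(),2)[[0,2,5,6]])
        if np.linalg.norm(F)>50:print('high');break
except MotionError as e:print(e)
E
python3 m.py
```

```text
pre [-0.5 -0.1 -0.8] [ 0.57  0.67 -1.09  2.16  1.7   0.65  0.59]
gap 0.010235306804881628 [-3.2 -1.6  5.3] [-0.32  0.54 -0.13]
0.2 27.2 [-4. -2.  6.] -0.1 [ 0.58 -1.11  0.66  0.44]
0.35 27.5 [-4. -3.  5.] -0.01 [ 0.59 -1.12  0.67  0.3 ]
0.5 27.8 [-4. -2.  6.] -0.14 [ 0.6  -1.13  0.68  0.15]
0.65 28.1 [-4. -1.  6.] -0.11 [ 0.61 -1.15  0.7   0.01]
0.8 28.4 [-5. -2.  6.] -0.09 [ 0.62 -1.16  0.71 -0.14]
0.95 28.7 [-4. -3.  6.] -0.12 [ 0.63 -1.18  0.73 -0.28]
1.1 29.0 [-5. -2.  7.] -0.09 [ 0.64 -1.19  0.74 -0.43]
1.25 29.3 [-4. -2.  6.] -0.14 [ 0.65 -1.21  0.75 -0.57]
1.4 29.6 [-5. -3.  6.] -0.04 [ 0.66 -1.22  0.77 -0.72]
1.55 29.9 [-4. -3.  6.] 0.21 [ 0.67 -1.24  0.79 -0.86]
1.7 30.2 [-5. -2.  6.] 0.23 [ 0.68 -1.25  0.8  -1.  ]
1.85 30.5 [-4. -2.  6.] -0.01 [ 0.69 -1.26  0.82 -1.15]
2.0 30.8 [-4. -3.  7.] -0.1 [ 0.69 -1.28  0.83 -1.29]
2.15 31.1 [-4. -2.  6.] -0.08 [ 0.7  -1.29  0.85 -1.44]
2.27 31.4 [-5. -2.  6.] -0.15 [ 0.71 -1.3   0.86 -1.55]
```

```bash
cat > r.py <<'E'
from h import *
move_gripper(.04);movel(*cam_pose(2.27,-1,.05),.1);movel(*cam_pose(2.27,-1,.15),.3)
e=np.array(read_eef_pos());movel([e[0]-.05,e[1],max(e[2],.3)],None,.3)
P=camera_params("wrist");im=read_camera("wrist")
t=cv2.resize(read_camera("top")[110:290,140:420],(800,514),interpolation=cv2.INTER_CUBIC)
cv2.imwrite('pics/t9.png',t[:,:,::-1]);cv2.imwrite('pics/w9.png',im[:,:,::-1]);print(read_time_s())
w=lambda pt:RD@np.array(pt)+OD
PT=camera_params("top");print('tray corner exp',[proj(PT,w(x)).round(1) for x in((0,-.096,.0385),(0,.097,.05),(0,-.013,.015))])
for q in("push_tab","stud_head","lane_mid"):print(q,[(d["at"],d["confidence"]) for d in tip_of("top",q)[:2]])
E
python3 r.py
```

```text
36.8167
tray corner exp [array([352.3, 179.9]), array([254.6, 188.7]), array([311. , 187.2])]
push_tab [([352.4, 179.7], 0.62)]
stud_head [([257.7, 190.4], 0.61)]
lane_mid [([310.1, 186.6], 0.67), ([305.4, 110.9], 0.39)]
```

View pics/w9.png

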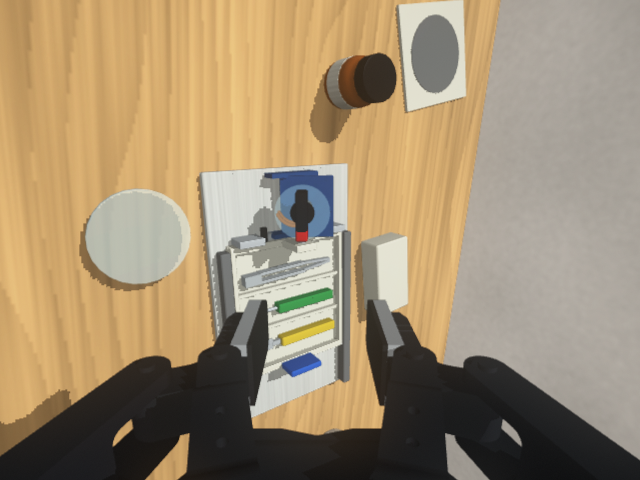

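View pics/t9.png

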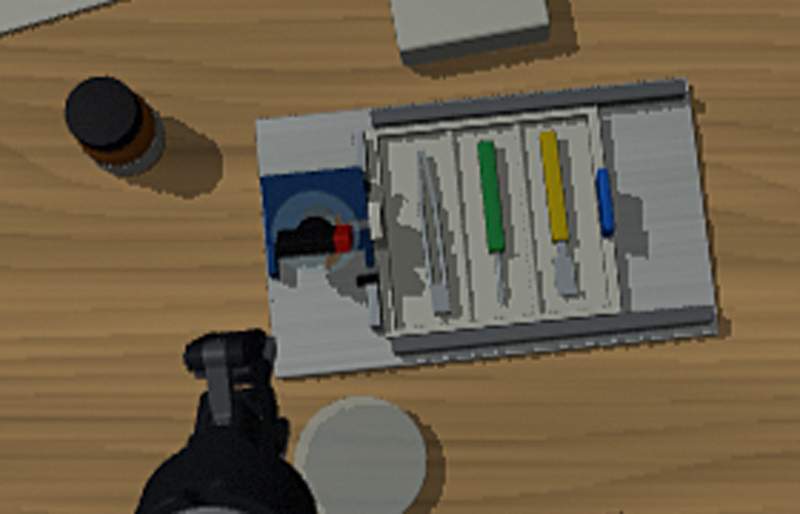

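The wing's red end points at the tray, at (301,237) in the wrist view. The tab, at (352.4,179.7) in the top view, matches the predicted tight position of (352.3,179.9). All three tools lie flat in their lanes, and the arm touches nothing.

```bash
python3 -c "
from bench import *
print(sign_off())"
```

```text
the job is handed in; nothing more can be done
None
```

The job is handed in at about 37 s: the probe is in the middle lane, the spatula is in the last lane, and the tray is locked tight against the stops with the wing's red end pointing at it; the bystanders were left alone.

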